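Ring for the runner and hold out the dye caddy

TASK

The shoe-dye caddy is ready for collection: ring the counter bell by pressing its plunger fully down to the stop, then pick the wooden caddy up by its handle, with both pots in it, to a hand's breadth (10 cm) or more above the bench. Keep it level all the way, hold it still and level there for two seconds or so, and finish while still holding it in the air. Leave the shoe, the tin and the spare jar where they are.

Things in the scene. Friction and masses are not known exactly. Their poses are not given: they have to be found in the camera images.
- caddy_handle (a point): Centre of the straight wooden grip bar of the plywood carrying caddy, 144 mm above the caddy's underside. Bar: 20 mm thick (caddy x), 28 mm tall, 196 mm free length (caddy y), top at 158 mm; grip it from above across its 20 mm. Caddy axes: x across the bar, y along it, z up. With its pots it weighs 0.55 to 0.85 kg; centre of mass below the bar, within 20 mm of its middle.
- caddy: The loose caddy, origin at the centre of its underside, axes as above: open tray 130 (x) x 220 (y) mm, 45 mm high, walls and floor 8 mm, a divider at y = 0 making two bays, and at the middle of each short side an upright post 45 mm wide and 160 mm high that carries the bar over the tray's middle.
- pot_tall_center (a point): Centre (half-way up) of the tall lidded dye pot, 60 mm diameter, 85 mm high, about 0.16 kg, standing loose in either bay of the caddy.
- pot_low_center (a point): Centre (half-way up) of the low lidded dye pot, 68 mm diameter, 55 mm high, about 0.11 kg, standing loose in the other bay.
- plunger_top (a point): Centre of the top face of the counter bell's plunger cap, a steel disc of 22 mm diameter, 64 mm above the bench when up. The bell is a steel dome 80 mm across and 47 mm high on a black base of 90 mm diameter, screwed to the bench.
- plunger (a joint): Bell plunger travel in m: 0 up, 0.007 fully down at its stop; moves straight down, spring returned, needs about 2 N to start and 6 N to reach the stop.
- shoe: Bystander: a loose blue shoe about 270 mm long, 100 mm high; origin on the bench under its middle.
- tin: Bystander: a rectangular metal solvent tin 55 x 95 x 172 mm high with a red cap; origin at the centre of its underside.
- spare_jar: Bystander: a closed dye jar 80 mm diameter, 80 mm high; origin at the centre of its underside.

How it is judged:
On the way, in this order (a step that is already met when the one before it is completed fails the run):
1. the bell's plunger is pressed to its stop while the caddy still stands on the bench (value of joint plunger above 0.006 m and height (world z) of caddy below 0.01 m), for 0.05 s.
2. the caddy is held still and level in the air by the fingers (height (world z) of caddy above 0.09 m and angle between caddy_handle's own z axis and vertical below 0.1 rad and linear speed of caddy below 0.03 m/s and contact force between caddy and the fingers above 2 N), for 1.5 s.
At the end, for the whole second after the job is handed in: The fingers hold the caddy with its underside at least 90 mm above the bench, tilted under 0.1 rad (6 degrees), moving slower than 30 mm/s and 0.15 rad/s, touching no bystander, both pots standing on its floor (tilted under 0.2 rad), and shoe, tin and spare jar within 30 mm of where they began (all of step 2 and angular speed of caddy below 0.15 rad/s and contact force between caddy and tin below 0.3 N and contact force between caddy and shoe below 0.3 N and contact force between caddy and spare_jar below 0.3 N and horizontal distance between each of pot_tall_center, pot_low_center and caddy below 0.095 m and z of pot_tall_center in the frame of caddy between 0.04 and 0.058 m and angle between each of pot_tall_center, pot_low_center's own z axis and vertical below 0.2 rad and z of pot_low_center in the frame of caddy between 0.025 and 0.043 m and distance of each of shoe, tin, spare_jar from where it was at the start of the episode below 0.03 m); the arm keeps its last pose, push and grip.
It fails at once if the caddy is tipped more than 0.3 rad (17 degrees) (angle between caddy_handle's own z axis and vertical above 0.3 rad).
It fails at once if the shoe, tin or spare jar is pushed more than 30 mm (distance of any of shoe, tin, spare_jar from where it was at the start of the episode above 0.03 m).
It also fails if it takes over 53 s, if anything falls off the work surface, if the arm or the gripper's body presses on something with over 40 N, if the wrist force passes 120 N, or if a joint passes its speed limit or range.

ROBOT

A 6-joint arm with a two-finger parallel gripper is mounted at the origin on the work surface. World frame = base frame: x ahead of the robot, y to its left, z up, the work surface at z = 0. Lengths are in m, angles in rad, forces in N, time in s.
With the tool pointing down it reaches from about 0.35 to 0.925 m from the base axis. Payload 6.4 kg.
Tool frame: the origin (TCP) lies between the finger pads; the fingertips stand 22 mm ahead of it and the grasp point (between the pads) lies 3 mm ahead of it; z points along the fingers, y is the line along which they close (so a half turn about z gives the same grasp; the last joint's range is limited). The gripper opens to 85 mm and grips with 20 to 120 N. Pads are 22 mm wide; open, the fingers measure 114 mm over their backs; the gripper's body (76 mm by 85 mm) begins 54 mm behind the grasp point. The pads swing forward as they close: fully open they stand 13 mm farther back than shut.
Start: joints at [1.168, 0.245, 1.558, -0, 1.339, -0.174], TCP at [0.147, 0.633, 0.253] pointing down, gripper open.
Joint ranges: [-3.13, 3.13], [-1.02, 2.26], [0.13, 2.54], [-0.95, 4.09], [0.21, 2.88], [-2.74, 2.74]. Speed limits (rad/s): [2.57, 2.57, 3.14, 3.14, 3.14, 3.14].

INTERFACE

Orientations are given as [roll, pitch, yaw] about the fixed x, y, z axes, in that order (R = Rz(yaw) Ry(pitch) Rx(roll)).
In Python, from workcell import state, snapshot, ticket, recognise gives the robot as it stands. The module is installed in compiled form; this text tells all that it offers.
- The arm moves only by the shell command python3 -m inch 'ROWS' [OPENING] [FORCE]. ROWS is JSON, one flat list of numbers, 6 for each row, row after row: the shift along the tool's x, y, z in cm, then the turn, a rotation vector about the tool's x, y, z in degrees. A call has 1 to 20 rows; each row shifts and turns the commanded pose from where the row before left it, along the tool's axes as they then stand; what a row does not reach is not made up. A row lasts 1/8 s, in which the tool goes at most 62.5 mm and 10.7 degrees, less where a joint would pass 70% of its speed; a pose out of reach is approached as far as the arm can. A call with a gripper value outside its range is refused whole. OPENING is the opening, from -1 (shut) to 1 (fully open), so that 0 is half open, set as the call begins (- or left out, the last holds). The fingers move at their own pace and stop on an object; FORCE is the grip in N (left out, the last holds). Time passes only in rows, so rows that do not move let the fingers close. It gives the time, the measured TCP pose, the force, the opening and the grip force at its end, in the units of the state.
- state(): the state, without advancing time (a new reading comes with each control period).
- snapshot(name): name is "side" or "top"; returns a dict with "color" (384x512x3 uint8, red, green, blue), "intrinsics" (3x3 intrinsics, pixels), "k1" (the pictures are not rectified: a ray, as slopes to the right and down, at radius r is drawn at 1 + k1 r^2 times it, then the intrinsics apply), "rvec" (rotation vector, rad) and "tvec" (3), from world to camera coordinates, as OpenCV has them. Camera axes: x right, y down, z forward; pixel columns grow to the right and rows downward; lengths in m; the calibration is good to about 2 mm. A picture is of the moment at which its call begins. There is no depth.
- ticket.sign_off(): hands the job in; it is judged then, once.
Trained networks look in a picture, given as the dict that the camera call returned (one of the last four; its "shot" number tells which), for a name from the list of things; names that differ only in an ending like _2 or _b are one class to them, and where a whole thing is asked for, a point or a joint stands for the part that bears it (a point fixed in the world has none). Each returns a list of dicts, best first, with "p" (0 to 1); they miss things now and then, are a little off and sometimes report something else, mostly with a low value. They report only what shows in the picture. A call takes as long as a camera call.
- recognise(picture, label): "pixel" ([column, row] in pixels, amid what is visible of it).
The state is a dict: "clock": time; "q": joint angles; "qd": joint speeds; "joint_torque": joint torques, N m; "tcp_pos": TCP position; "orientation": TCP orientation; "wrist_force": force on the tool from outside, world axes, zero at the start; "ft_torque": the same for the moment, N m; "width": opening from 0.0 (shut) to 1.0 (fully open); "grasp_force": force on a finger pad.
Only numpy, scipy, OpenCV 4.12 (cv2) and the standard library are available. Lean on these libraries where they do the work, as an engineer would, in place of code of your own. Each camera call takes 0.05 s, during which the arm holds its last target. There are 200 camera calls.

## Working session

There is one attempt and no reset: what is moved stays moved. The work goes in short steps, Python scripts to look and compute and a shell command to move; the robot and the scene stay as the last step left them, time stands still between calls to the robot, and variables do not carry over. Pictures are saved under pics/ and viewed, at most 10 in all, crops included, and the job is handed in when it is done.

```bash
mkdir -p pics
cat > h.py <<'E'
import numpy as np, cv2
from workcell import state, snapshot, ticket, recognise
def und(s,px):
    K=np.array(s["intrinsics"],float); d=np.array([s["k1"],0,0,0,0],float)
    return cv2.undistortPoints(np.array([[px]],float),K,d)[0,0]
def ray(s,px):
    R=cv2.Rodrigues(np.array(s["rvec"],float))[0]; t=np.array(s["tvec"],float).ravel()
    v=R.T@np.r_[und(s,px),1]; return -R.T@t, v/np.linalg.norm(v)
def atz(s,px,z):
    c,v=ray(s,px); return c+v*(z-c[2])/v[2]
def tri(a,pa,b,pb):
    A=0;B=0
    for s,p in((a,pa),(b,pb)):
        c,v=ray(s,p); M=np.eye(3)-np.outer(v,v); A=A+M; B=B+M@c
    return np.linalg.solve(A,B)
def proj(s,P):
    return cv2.projectPoints(np.array(P,float).reshape(-1,3),np.array(s["rvec"],float),np.array(s["tvec"],float),np.array(s["intrinsics"],float),np.array([s["k1"],0,0,0,0],float))[0].reshape(-1,2)
E
python3 - <<'E'
from h import *
np.set_printoptions(precision=3,suppress=True)
a=snapshot("top");b=snapshot("side")
for n,s in(("top",a),("side",b)): cv2.imwrite(f"pics/{n}1.png",s["color"][:,:,::-1]); print(n,ray(s,[256,192]))
for l in["caddy_handle","caddy","plunger_top","pot_tall_center","pot_low_center","shoe","tin","spare_jar"]:
    ra,rb=recognise(a,l),recognise(b,l)
    print(l,[(r["pixel"],round(r["p"],2)) for r in ra[:2]],[(r["pixel"],round(r["p"],2)) for r in rb[:2]], tri(a,ra[0]["pixel"],b,rb[0]["pixel"]) if ra and rb else "")
print(state())
E
```

```text
top (array([ 0.494, -0.006,  1.101]), array([ 0.128,  0.017, -0.992]))
side (array([ 0.567, -0.733,  0.669]), array([ 0.06 ,  0.782, -0.62 ]))
caddy_handle [([351.3, 263.1], 0.74)] [([188.8, 284.5], 0.97)] [ 0.473 -0.202  0.011]
caddy [([350.2, 263.6], 0.87)] [([189.4, 280.1], 0.68)] [ 0.473 -0.197  0.02 ]
plunger_top [([156.9, 224.7], 0.43), ([154.0, 142.5], 0.43)] [] 
pot_tall_center [([374.3, 252.1], 0.85)] [([206.3, 280.0], 0.8)] [ 0.505 -0.239  0.067]
pot_low_center [([320.7, 257.6], 0.87)] [([200.7, 247.8], 0.62)] [ 0.491 -0.129  0.042]
shoe [([352.0, 140.4], 0.95)] [([331.5, 281.8], 0.76)] [ 0.763 -0.209  0.003]
tin [([251.8, 135.4], 0.64)] [([306.4, 185.4], 0.69)] [0.748 0.021 0.085]
spare_jar [] [([291.2, 145.7], 0.63)] 
{'clock': 0.9, 'q': array([ 1.168,  0.245,  1.558, -0.   ,  1.339, -0.174]), 'qd': array([ 0.002, -0.   , -0.   ,  0.   , -0.002,  0.   ]), 'joint_torque': array([ -0.   , -42.95 , -32.644,  -0.   ,   0.   ,  -0.   ]), 'tcp_pos': array([0.147, 0.633, 0.253]), 'orientation': array([-3.142,  0.   ,  2.913]), 'wrist_force': array([-0.259,  0.26 ,  0.091]), 'ft_torque': array([ 0.016, -0.017,  0.037]), 'grasp_force': 0.0, 'width': 1.0020121032507847}
```

View pics/top1.png

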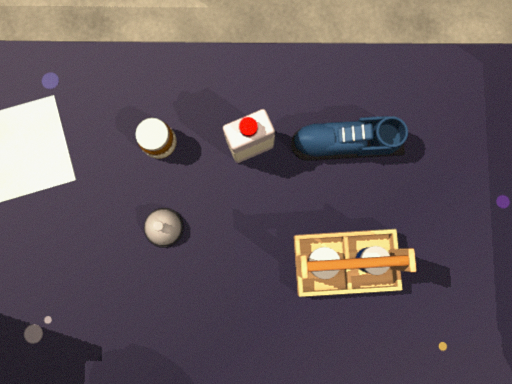

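View pics/side1.png

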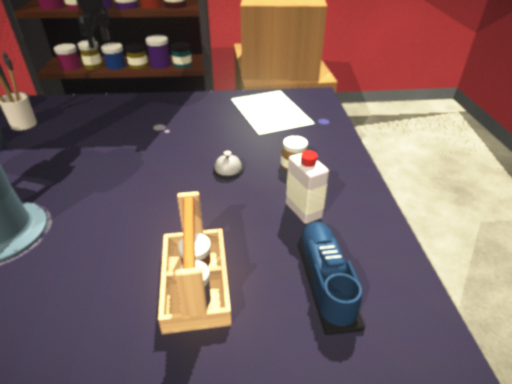

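Top view: bell dome at (163,227) with plunger near (158,225), caddy with orange bar from (308,266) to (408,261), tin (250,135), shoe (350,138), jar (155,138). Side view: plunger at about (227,154), bar from (184,196) to (190,270).

Run:
```python
from h import *
np.set_printoptions(precision=3,suppress=True)
a=snapshot("top");b=snapshot("side")
print("plunger",tri(a,[158,225],b,[227,153.5]),atz(a,[158,225],.064),atz(b,[227,153.5],.064))
hsv=cv2.cvtColor(a["color"],cv2.COLOR_RGB2HSV)
m=cv2.inRange(hsv,(5,200,130),(16,255,255)); m[:,:290]=0
n,l,st,c=cv2.connectedComponentsWithStats(m); i=1+st[1:,4].argmax(); ys,xs=np.where(l==i)
print(st[i]); r=cv2.minAreaRect(np.c_[xs,ys].astype(np.float32)); print(r)
W=np.array([atz(a,p,.158)[:2] for p in cv2.boxPoints(r)]); print(W,W.mean(0))
# side fit check
for nm,s,(x0,y0,x1,y1) in(("t",a,(285,220,430,310)),("s",b,(150,180,240,340))):
    cv2.imwrite(f"pics/c_{nm}.png",cv2.resize(s["color"][y0:y1,x0:x1,::-1],None,fx=4 if nm=="t" else 3.5,fy=4 if nm=="t" else 3.5,interpolation=2))
cv2.imwrite("pics/c_b.png",np.hstack([cv2.resize(s["color"][y:y+50,x:x+50,::-1],(400,400),interpolation=2) for s,x,y in((a,135,200),(b,203,140))]))
```

```text
plunger [0.556 0.222 0.057] [0.556 0.221 0.064] [0.556 0.212 0.064]
[364 259   2   1   2]
((364.5, 259.0), (1.0, 0.0), 180.0)
[[ 0.487 -0.201]
 [ 0.487 -0.201]
 [ 0.487 -0.199]
 [ 0.487 -0.199]] [ 0.487 -0.2  ]
```

View pics/c_t.png

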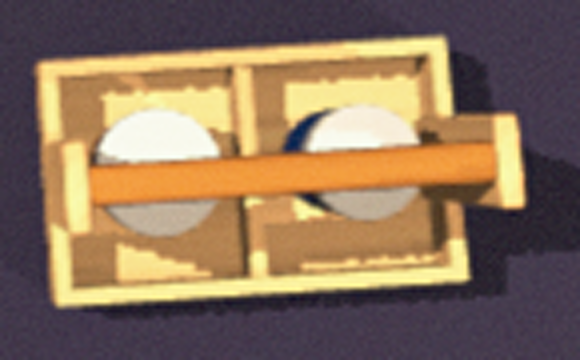

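View pics/c_b.png

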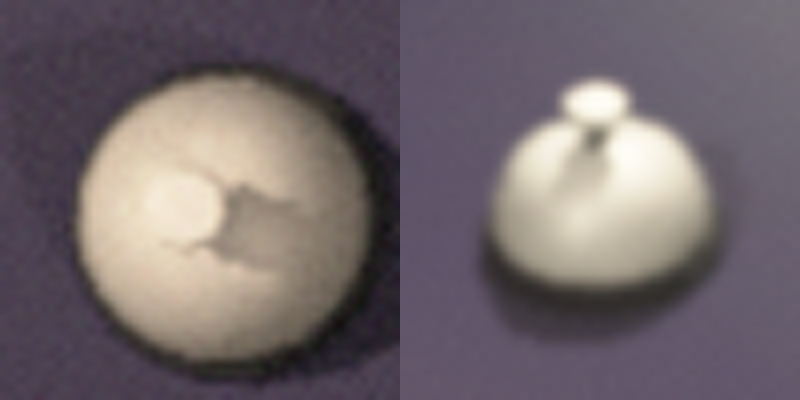

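Crop: bar ends at about (307.8,266.2) and (408.5,260); plunger cap centre at top (158.4,225.6), side (227.6,152.8).

Run:
```python
from h import *
np.set_printoptions(precision=4,suppress=True)
a=snapshot("top");b=snapshot("side")
p=([158.4,225.6],[227.6,152.8]); print("plunger",tri(a,p[0],b,p[1]),atz(a,p[0],.064),atz(b,p[1],.064))
P=[atz(a,q,.158) for q in([307.8,266.2],[408.5,260])]; d=P[0]-P[1]
print(P,np.linalg.norm(d),(P[0]+P[1])/2,"dir",np.degrees(np.arctan2(d[1],d[0])))
T=[atz(a,[285+x/4,220+y/4],.045)[:2] for x,y in((38,63),(445,38),(468,280),(57,305))]
T=np.array(T);print(T,T.mean(0)); e=T[0]-T[1]+T[3]-T[2]; print(np.degrees(np.arctan2(e[1],e[0])))
c=(P[0]+P[1])/2;u=d/np.linalg.norm(d)
for s in(a,b): print(proj(s,[c+u*.098,c-u*.098]))
# yaw of tool now
from scipy.spatial.transform import Rotation as Ro
print(Ro.from_euler("xyz",state()["orientation"]).as_matrix())
```

```text
plunger [0.5561 0.2207 0.0605] [0.5543 0.2198 0.064 ] [0.5578 0.2154 0.064 ]
[array([ 0.4727, -0.091 ,  0.158 ]), array([ 0.4859, -0.2846,  0.158 ])] 0.19406252231806642 [ 0.4793 -0.1878  0.158 ] dir 93.916849164808
[[ 0.5353 -0.0726]
 [ 0.5504 -0.2936]
 [ 0.4214 -0.302 ]
 [ 0.4065 -0.0825]] [ 0.4784 -0.1877]
93.88747334265726
[[307.2975 266.2311]
 [409.0032 259.9692]]
[[187.0856 195.4072]
 [187.3526 267.8322]]
[[-0.9739  0.2268  0.    ]
 [ 0.2268  0.9739  0.    ]
 [-0.      0.     -1.    ]]
```

View pics/c_s.png

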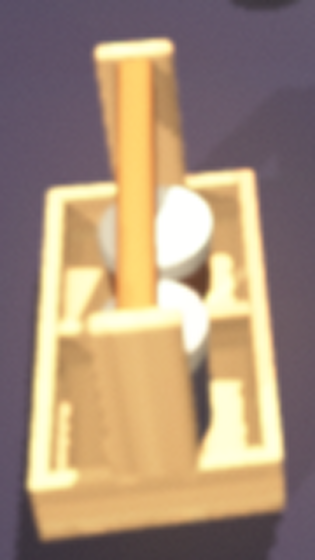

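```bash
python3 -m inch '[-2,-1.3,0.4,0,0,0,-4.1,-2.6,0.8,0,0,0,-4.1,-2.6,0.8,0,0,0,-4.1,-2.6,0.8,0,0,0,-4.1,-2.6,0.8,0,0,0,-4.1,-2.6,0.8,0,0,0,-4.1,-2.6,0.8,0,0,0,-4.1,-2.6,0.8,0,0,0,-4.1,-2.6,0.8,0,0,0,-4.1,-2.6,0.8,0,0,0,-4.1,-2.6,0.8,0,0,0,-4.1,-2.6,0.8,0,0,0,-2,-1.3,0.4,0,0,0,0,0,0,0,0,0,0,0,0,0,0,0]' -1 40
python3 - <<'E'
from h import *
a=snapshot("top");b=snapshot("side")
t=state()["tcp_pos"];print(t)
print(proj(a,[t+[0,0,-.022],[.556,.219,.064]]),proj(b,[t+[0,0,-.022],[.556,.219,.064]]))
cv2.imwrite("pics/p1.png",np.hstack([cv2.resize(s["color"][y:y+100,x:x+100,::-1],(400,400),interpolation=2) for s,x,y in((a,110,160),(b,175,90))]))
d=np.r_[.556,.219,.1]-t
from scipy.spatial.transform import Rotation as Ro
print(100*Ro.from_euler("xyz",state()["orientation"]).inv().apply(d))
E
```

```text
clock: 2.98
tcp_pos: [0.5542, 0.2187, 0.1574]
orientation: [3.141, -0.0, 2.914]
wrist_force: [-0.6, 0.6, -0.4]
width: 0.001
grasp_force: 0.0
[0.55408862 0.21898951 0.15751919]
[[151.04445828 223.59153919]
 [158.79967648 224.82206727]] [[225.15165541 130.14293505]
 [226.95584715 152.15126002]]
[-0.18597741  0.04278078  5.7519293 ]
```

View pics/p1.png

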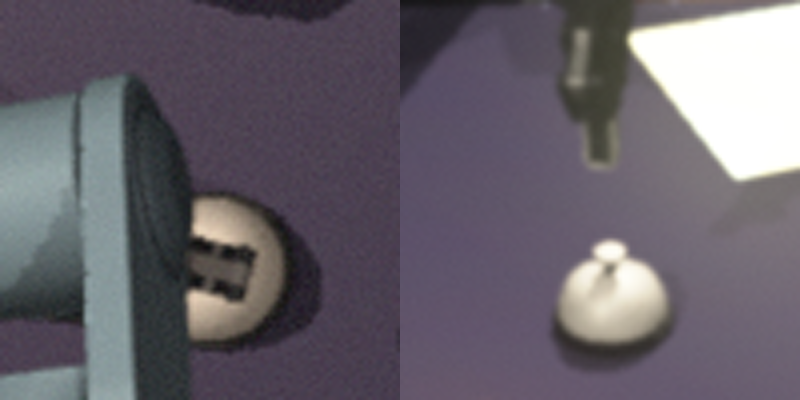

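The side crop shows the fingertips at (225,131), above the plunger at (227,152): aligned with it within a few mm. I'll descend now.

```bash
python3 -m inch '[-0.2,0,2,0,0,0,0,0,2,0,0,0,0,0,1.8,0,0,0,0,0,1,0,0,0,0,0,0.3,0,0,0,0,0,0,0,0,0,0,0,0,0,0,0]' -1 40;  python3 -m inch '[0,0,0.2,0,0,0,0,0,0.2,0,0,0,0,0,0,0,0,0]'
```

```text
clock: 3.95
tcp_pos: [0.5574, 0.2175, 0.087]
orientation: [3.141, 0.002, 2.913]
wrist_force: [-0.2, 0.3, -0.0]
width: 0.002
grasp_force: 0.0
clock: 4.32
tcp_pos: [0.5575, 0.2175, 0.0829]
orientation: [3.141, 0.002, 2.913]
wrist_force: [1.2, 0.0, 4.0]
width: 0.001
grasp_force: 1.7
```

```bash
python3 -m inch '[0,0,0.2,0,0,0,0,0,0.1,0,0,0,0,0,0,0,0,0]';  python3 -m inch '[0,0,0.1,0,0,0,0,0,0,0,0,0,0,0,0,0,0,0]'
```

```text
clock: 4.7
tcp_pos: [0.5575, 0.2175, 0.0799]
orientation: [3.141, 0.002, 2.913]
wrist_force: [0.8, -0.0, 5.2]
width: -0.005
grasp_force: 2.7
clock: 5.08
tcp_pos: [0.5575, 0.2175, 0.079]
orientation: [3.141, 0.002, 2.913]
wrist_force: [0.5, -0.1, 6.1]
width: -0.0
grasp_force: 3.1
```

```bash
python3 -m inch '[0,0,0.1,0,0,0,0,0,0,0,0,0,0,0,0,0,0,0]';  python3 -m inch '[0,0,0.05,0,0,0,0,0,0,0,0,0,0,0,0,0,0,0]'
```

```text
clock: 5.45
tcp_pos: [0.5576, 0.2175, 0.079]
orientation: [3.141, 0.001, 2.913]
wrist_force: [-1.6, -1.1, 11.3]
width: -0.0
grasp_force: 6.0
clock: 5.82
tcp_pos: [0.5576, 0.2175, 0.0789]
orientation: [3.141, 0.001, 2.913]
wrist_force: [-4.1, -0.4, 15.2]
width: 0.003
grasp_force: 7.4
```

The force climbs with no further travel, so the plunger is on its stop. Next: lift, open, turn and go over the caddy.

```bash
python3 -m inch '[0,0,-2,0,0,0,0,0,-2,0,0,9.1,0,0,-2.4,0,0,9.1,0,0,-2.4,0,0,9.1,0,0,-2.4,0,0,9.1,0,0,-2.4,0,0,9.1,0,0,-2.2,0,0,9.1,0,0,-1.2,0,0,9.2,0,0,0,0,0,9.2]' -1 40; python3 -m inch '[-2,-0.5,0,0,0,0,-4,-1,0,0,0,0,-4,-1,0,0,0,0,-4,-1.1,0,0,0,0,-4,-1.1,0,0,0,0,-4,-1.1,0,0,0,0,-4,-1.1,0,0,0,0,-4,-1,0,0,0,0,-4,-1,0,0,0,0,-4,-1,0,0,0,0,-2,-0.5,0,0,0,0,0,0,0,0,0,0,0,0,0,0,0,0]' 1 40
python3 - <<'E'
from h import *
from scipy.spatial.transform import Rotation as Ro
np.set_printoptions(precision=4,suppress=True)
a=snapshot("top");b=snapshot("side");s=state();print(s["tcp_pos"],s["orientation"])
R=Ro.from_euler("xyz",s["orientation"]);print(R.as_matrix()[:,1],100*R.inv().apply(np.r_[.481,-.188,.144]-s["tcp_pos"]))
cv2.imwrite("pics/g1.png",np.hstack([cv2.resize(c["color"][y:y+150,x:x+100,::-1],(400,600),interpolation=2) for c,x,y in((a,310,180),(b,140,150))]))
E
```

```text
clock: 6.95
tcp_pos: [0.5566, 0.2174, 0.2477]
orientation: [3.141, -0.0, 1.634]
wrist_force: [0.2, -0.6, -0.6]
width: 0.0
grasp_force: 0.0
clock: 8.57
tcp_pos: [0.4796, -0.1883, 0.2463]
orientation: [-3.141, -0.001, 1.64]
wrist_force: [0.4, -0.4, -0.3]
width: 1.0
grasp_force: 0.0
[ 0.48   -0.1879  0.2466] [-3.1412 -0.0004  1.6404]
[ 0.9976  0.0695 -0.0004] [-0.0189  0.1011 10.2582]
```

View pics/g1.png

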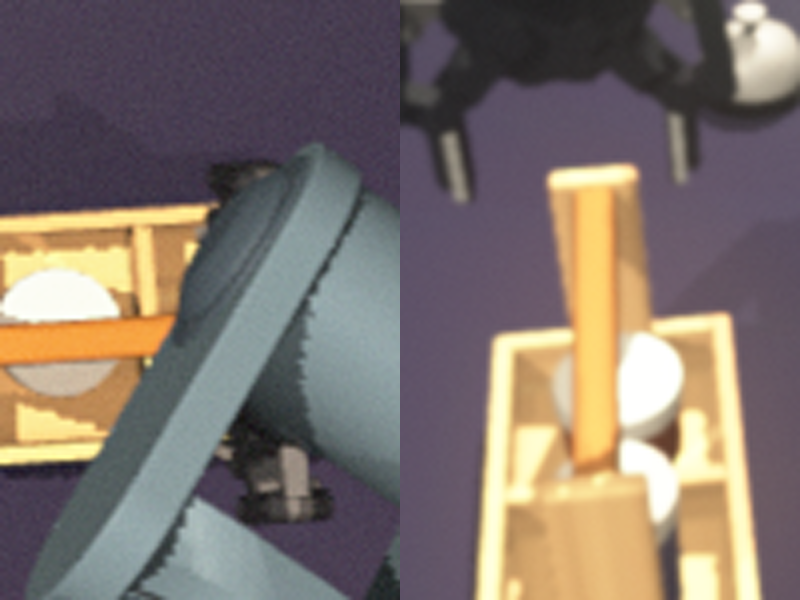

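The side crop shows the open fingers at columns ~154 and ~210 with the bar at ~189 below them. I'll check the lateral offset by projection.

Run:
```python
from h import *
b=snapshot("side");t=state()["tcp_pos"]
for x in(.479,.481,.483,.485):print(x,proj(b,[[x,-.188,.158],[x,-.188,.233]]).round(1).tolist())
```

```text
0.479 [[187.1, 227.9], [182.7, 196.9]]
0.481 [[188.1, 227.8], [183.8, 196.8]]
0.483 [[189.2, 227.8], [184.9, 196.8]]
0.485 [[190.3, 227.7], [186.1, 196.7]]
```

```bash
python3 -m inch '[0,0.2,1,0,0,0,0,0,2,0,0,0,0,0,2,0,0,0,0,0,2,0,0,0,0,0,2,0,0,0,0,0,1,0,0,0,0,0,0,0,0,0,0,0,0,0,0,0]' 1 30 && python3 -m inch '[0,0,0,0,0,0,0,0,0,0,0,0,0,0,0,0,0,0,0,0,0,0,0,0,0,0,0,0,0,0,0,0,0,0,0,0,0,0,0,0,0,0,0,0,0,0,0,0]' -1 30
```

```text
clock: 9.72
tcp_pos: [0.4827, -0.1888, 0.1475]
orientation: [3.141, 0.001, 1.639]
wrist_force: [0.2, 0.3, -0.1]
width: 0.997
grasp_force: 0.0
clock: 10.72
tcp_pos: [0.482, -0.1886, 0.1468]
orientation: [-3.141, -0.0, 1.639]
wrist_force: [-3.5, -0.1, 2.4]
width: 0.228
grasp_force: 34.3
```

```bash
python3 -m inch '[0,0,0,0,0,0,0,0,0,0,0,0,0,0,0,0,0,0,0,0,-0.2,0,0,0,0,0,-0.4,0,0,0,0,0,-0.4,0,0,0,0,0,-0.4,0,0,0,0,0,-0.4,0,0,0,0,0,-0.2,0,0,0,0,0,0,0,0,0,0,0,0,0,0,0]' -1 100;python3 - <<'E'
from h import *
s=state();print(s["wrist_force"],s["ft_torque"],s["tcp_pos"])
a=snapshot("top");b=snapshot("side")
cv2.imwrite("pics/l1.png",np.hstack([cv2.resize(c["color"][y:y+150,x:x+100,::-1],(400,600),interpolation=2) for c,x,y in((a,310,180),(b,140,190))]))
E
```

```text
clock: 12.1
tcp_pos: [0.4821, -0.1885, 0.1666]
orientation: [-3.141, -0.0, 1.639]
wrist_force: [0.3, 0.1, -6.3]
width: 0.223
grasp_force: 97.7
[ 0.29762832  0.08358898 -6.30689418] [ 0.02449662  0.03414515 -0.02731048] [ 0.48208215 -0.1885212   0.16662251]
```

View pics/l1.png

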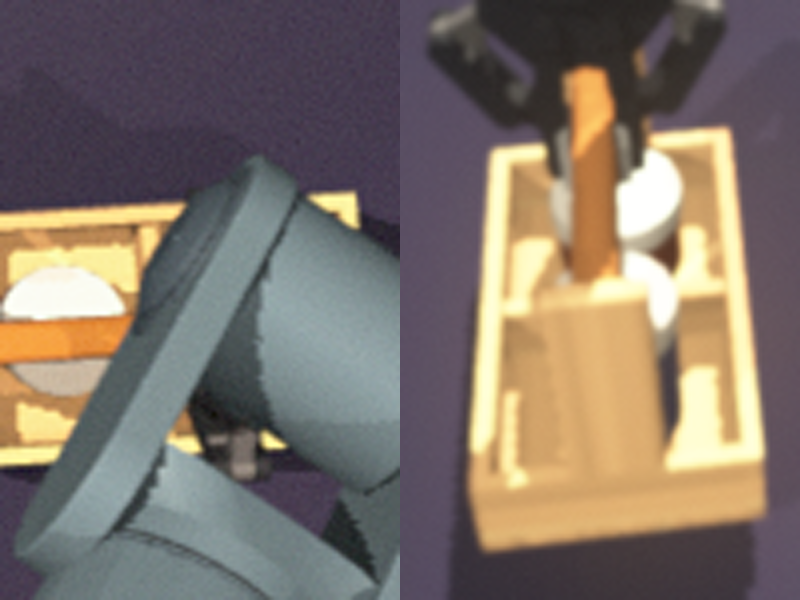

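The caddy hangs level in the fingers at 6.3 N, which is its whole weight, with hardly any moment; both pots stand in it. I'll lift 11 cm more and hold.

```bash
python3 -m inch '[0,0,-0.2,0,0,0,0,0,-0.4,0,0,0,0,0,-0.7,0,0,0,0,0,-0.9,0,0,0,0,0,-1,0,0,0,0,0,-1,0,0,0,0,0,-1,0,0,0,0,0,-1,0,0,0,0,0,-1,0,0,0,0,0,-1,0,0,0,0,0,-0.9,0,0,0,0,0,-0.8,0,0,0,0,0,-0.6,0,0,0,0,0,-0.4,0,0,0,0,0,-0.2,0,0,0]' && python3 -m inch '[0,0,0,0,0,0,0,0,0,0,0,0,0,0,0,0,0,0,0,0,0,0,0,0,0,0,0,0,0,0,0,0,0,0,0,0,0,0,0,0,0,0,0,0,0,0,0,0,0,0,0,0,0,0,0,0,0,0,0,0,0,0,0,0,0,0,0,0,0,0,0,0,0,0,0,0,0,0,0,0,0,0,0,0,0,0,0,0,0,0,0,0,0,0,0,0,0,0,0,0,0,0,0,0,0,0,0,0,0,0,0,0,0,0,0,0,0,0,0,0]';python3 - <<'E'
from h import *
b=snapshot("side");cv2.imwrite("pics/f1.png",b["color"][:,:,::-1])
E
```

```text
clock: 14.08
tcp_pos: [0.4822, -0.1886, 0.2779]
orientation: [-3.141, -0.0, 1.639]
wrist_force: [-0.1, 0.2, -6.5]
width: 0.22
grasp_force: 97.8
clock: 16.58
tcp_pos: [0.4822, -0.1886, 0.2778]
orientation: [-3.142, -0.0, 1.639]
wrist_force: [0.5, 0.8, -6.3]
width: 0.22
grasp_force: 97.9
```

View pics/f1.png

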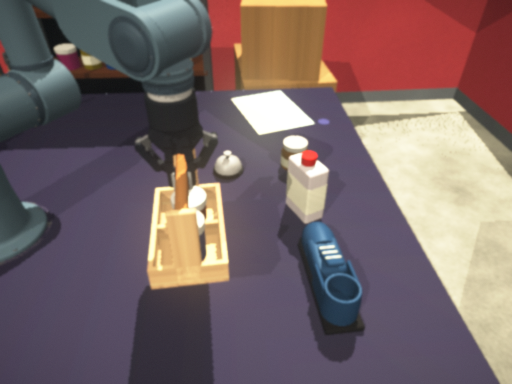

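The caddy is level and still about 13 cm up (around (187,235)), with both pots in it. The bystanders haven't moved.

```bash
python3 -c "from workcell import ticket; print(ticket.sign_off())"
```

```text
the job is handed in; nothing more can be done
None
```

I pressed the bell plunger to its stop, then lifted the caddy by its handle with both pots in it; it is held still and level about 13 cm above the bench. The last picture shows the shoe, tin and jar where they were, and the job is handed in; no verdict was returned.

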